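Index and lock the rotary board holder

ROBOT

A 6-joint arm with a two-finger parallel gripper is mounted at the origin on a cart in front of the work surface, level with it; the furniture and walls round the work are solid. World frame = base frame: x ahead of the robot, y to its left, z up, the work surface at z = 0. Lengths are in mm, angles in rad, forces in N, time in s.
With the tool pointing down it reaches from about 350 to 975 mm from the base axis. Payload 7.1 kg.
Tool frame: the origin (TCP) lies at the very end of the fingers, on their centre line; the grasp point (between the pads) lies 19 mm behind it; z points along the fingers, y is the line along which they close (so a half turn about z gives the same grasp; the last joint's range is limited). The gripper opens to 88 mm and grips with 3 to 60 N. Pads are 20 mm wide; open, the fingers measure 115 mm over their backs; the gripper's body (75 mm by 178 mm) begins 61 mm behind the grasp point.
Start: joints at [-1.289, 0.423, 1.63, -0, 1.089, -0.019], TCP at [185.196, -596.915, 222.675] pointing down, gripper open.
Joint ranges: [-3, 3], [-0.9, 2.11], [0.09, 2.58], [-1.31, 4.45], [0.11, 2.69], [-2.54, 2.54]. Speed limits (rad/s): [2.39, 2.39, 3.01, 3.14, 3.14, 3.14].

INTERFACE

Orientations are given as a rotation vector (axis times angle).
In Python, from workcell import * gives the robot as it stands.
- The arm moves only by the tool step_arm, never from a script. Its argument "deltas" is a list of rows, each a list of 3 entries, a list of its own where there are three numbers: the shift along the tool's x, y, z in units of 300 mm (1.0 is 300 mm), then the turn, a rotation vector about the tool's x, y, z in units of 1.5 rad (1.0 is 1.5 rad), then the gripper command: -1 is shut, 1 is fully open, values between are in proportion. In form: [[[dx, dy, dz], [rx, ry, rz], gripper], ...]. A call has 1 to 20 rows; each row is the pose to reach, as a shift and turn from the pose commanded when the call began, along the tool's axes at that moment; what a row does not reach only later rows make up. A row lasts 1/12 s, in which the tool goes at most 41.7 mm and 7.16 degrees, less where a joint would pass 70% of its speed; a pose out of reach is approached as far as the arm can. A call with a number of a shift or a turn outside -1 to 1 is refused whole. A call with a gripper value outside its range is refused whole. The fingers move at their own pace and stop on an object; the grip force is fixed at half the most. Time passes only in rows, so rows that repeat a pose let the fingers close. It gives the time, the measured TCP pose, the force, the opening and the grip force at its end, in the units of the state.
- get_obs(): the state, without advancing time (a new reading comes with each control period).
- get_image(name): name is "scene" or "top" or "wrist"; returns a dict with "pixels" (384x512x3 uint8, red, green, blue), "fx", "fy", "cx", "cy" (pixels), "T" (4x4, takes a point from camera to world coordinates). Camera axes: x right, y down, z forward; pixel columns grow to the right and rows downward; lengths in mm; the calibration is good to about 2 mm. A picture is of the moment at which its call begins. There is no depth.
- close_job(): hands the job in; it is judged then, once.
The state is a dict: "t": time; "qpos": joint angles; "qvel": joint speeds; "joint_torque": joint torques, N m; "ee_pos": TCP position; "orientation": TCP orientation; "ft_force": force on the tool from outside, world axes, zero at the start; "moment": the same for the moment, N m; "width": finger opening in mm; "grasp_force": force on a finger pad.
Only numpy, scipy, OpenCV 4.12 (cv2) and the standard library are available. Lean on these libraries where they do the work, as an engineer would, in place of code of your own. Each camera call takes 0.05 s, during which the arm holds its last target. There are 200 camera calls.

TASK

Turn the rotary board holder by pushing the pegs on its rim with your fingertips until the nest with the largest board faces the front, its notch standing right before the index bolt; then push the bolt by its knob fully home into that notch, so that the holder is locked. Only push, with light force: grip nothing, do not touch the boards (they must stay seated in their nests), and leave the things around the holder where they are.

Things in the scene. Friction and masses are not known exactly. Their poses are not given: they have to be found in the camera images.
- turntable: Round aluminium plate of the rotary board holder, 240 mm across, 16 mm thick, top 50 mm above the bench. Turns both ways without end about its upright axis (slight drag, about 1 N at a peg; stops where it is left) in a grey foot fixed to the bench. Origin on the axis at the plate's underside, 34 mm up. Its -x points at the largest board's nest, +y at the radio board's, +x and -y at the relay cards'.
- peg_0 (a point): Middle of a turning peg, 70 mm above the bench: upright, black, 16 mm in diameter, on the plate 108 mm from the axis, midway between two nests (at 45 degrees in the plate's frame). It stands from the plate's top (50 mm) to 90 mm above the bench; a fingertip pushes it either way round. Turns with the plate.
- peg_1 (a point): Middle of a turning peg, 70 mm above the bench: upright, black, 16 mm in diameter, on the plate 108 mm from the axis, midway between two nests (at 135 degrees in the plate's frame). It stands from the plate's top (50 mm) to 90 mm above the bench; a fingertip pushes it either way round. Turns with the plate.
- peg_2 (a point): Middle of a turning peg, 70 mm above the bench: upright, black, 16 mm in diameter, on the plate 108 mm from the axis, midway between two nests (at 225 degrees in the plate's frame). It stands from the plate's top (50 mm) to 90 mm above the bench; a fingertip pushes it either way round. Turns with the plate.
- peg_3 (a point): Middle of a turning peg, 70 mm above the bench: upright, black, 16 mm in diameter, on the plate 108 mm from the axis, midway between two nests (at 315 degrees in the plate's frame). It stands from the plate's top (50 mm) to 90 mm above the bench; a fingertip pushes it either way round. Turns with the plate.
- main_notch (a point): Middle of the mouth of the largest board's notch: on the rim, 120 mm from the axis, at the plate's top (50 mm). Turns with the plate. Each nest has such a notch in line with it: 24 mm wide at the mouth, narrowing to 12 mm within 6 mm, 19 mm deep. A bolt up to 7 mm off the middle still finds its way in and pulls the plate straight.
- main_nest (a point): Middle of the largest board's nest, 52 mm from the axis on the plate's -x side, at the height where the board's underside rests (52 mm above the bench). Turns with the plate.
- index_point (a point): Fixed point at the front of the holder (the side toward the robot) where the bolt's line crosses the rim, 120 mm from the axis, at the height of the plate's top. When main_notch stands here, the largest board faces front and the bolt can enter. The line from this point to the axis is the direction in which the bolt slides home.
- index_bolt (a joint): Travel of the index bolt, m: near 0 = withdrawn, its nose clear of the rim; 0.020 = fully home in a notch. A flat steel bar with a 9 mm wide tapered nose, sliding toward the plate's axis in a guide on the front of the foot. Needs a push of about 3 N, stays where it is left; with no notch before it, it stops against the rim after about 3 mm.
- bolt_knob: The bolt's upright black knob; origin at its middle, 76 mm above the bench. It is 20 mm in diameter from 64 to 88 mm above the bench, with a 10 mm stem below. Withdrawn, it is 160 mm from the plate's axis; home, 140 mm. A push of a few newtons toward the axis drives the bolt in, to a firm stop. The guide under it is 29 mm wide and rises to 54 mm above the bench.
- main_board: The largest board, 61 x 91 mm, parts up to 12 mm high; lies loose in its nest (low black rails 5 mm above the plate), its long side along the rim. Origin: centre of its underside.
- radio_board: Small radio board, 36 x 50 mm, loose in the next nest, 74 mm from the axis. Origin: centre of its underside. Not to be touched.
- relay_card_a: Relay card, 28 x 40 mm, loose in its nest opposite the radio board. Origin: centre of its underside. Not to be touched.
- relay_card_b: Relay card, 28 x 40 mm, loose in its nest opposite the largest board. Origin: centre of its underside. Not to be touched.
- torque_driver: Dark electric torque driver, 224 mm long, 36 mm high, lying on the bench to the right of the holder; bystander. Origin: centre of its underside.
- cup_screws: Small open cup of screws, 58 mm across, 26 mm high, on the bench at the right; bystander. Origin: centre of its underside.
- multimeter: Hand multimeter, 150 x 76 x 40 mm, lying on the bench at the front left; bystander. Origin: centre of its underside.
- tweezers: Fine tweezers, 118 mm long, 10 mm high, lying on the bench near its front edge; bystander. Origin: centre of its underside.

How it is judged (in metres and radians):
On the way, in this order (a step that is already met when the one before it is completed fails the run):
1. the largest board's notch stands before the bolt, which is still withdrawn (horizontal distance between main_notch and index_point below 0.01 m and value of joint index_bolt below 0.01 m), for 0.2 s.
2. the bolt is home in that notch (horizontal distance between main_notch and index_point below 0.004 m and value of joint index_bolt above 0.017 m), for 0.2 s.
At the end, for the whole second after the job is handed in: The largest board's notch is within 4 mm of the index point, the bolt is within 3 mm of fully home in it, the plate is at rest, and all four boards still lie seated in their nests (none raised by more than 4 mm, the largest within 6 mm of its nest's middle) (all of step 2 and distance between main_board and main_nest below 0.006 m and height (world z) of each of main_board, radio_board, relay_card_a, relay_card_b below 0.056 m and angular speed of turntable below 0.05 rad/s); the robot touches nothing.
It fails at once if a board is lifted or knocked out of its nest (raised by more than 8 mm) (height (world z) of any of main_board, radio_board, relay_card_a, relay_card_b above 0.06 m).
It fails at once if the robot touches a board (more than 0.5 N) (contact force between any of the fingers, the arm and main_board above 0.5 N or contact force between any of the fingers, the arm and radio_board above 0.5 N or contact force between any of the fingers, the arm and relay_card_a above 0.5 N or contact force between any of the fingers, the arm and relay_card_b above 0.5 N).
It fails at once if the plate or one of its pegs is gripped or pushed with more than 25 N (contact force between the fingers and turntable above 25 N).
It fails at once if the bolt's knob is gripped or pushed with more than 35 N (contact force between the fingers and bolt_knob above 35 N).
It fails at once if the torque driver, the cup of screws, the multimeter or the tweezers is moved by more than 20 mm (distance of any of torque_driver, cup_screws, multimeter, tweezers from where it was at the start of the episode above 0.02 m).
It also fails if it takes over 54 s, if anything falls off the work surface, if the arm or the gripper's body presses on something with over 40 N, if the wrist force passes 120 N, or if a joint passes its speed limit or range.

## Working session

There is one attempt and no reset: what is moved stays moved. The work goes in short steps, Python scripts to look and compute and a tool call to move; the robot and the scene stay as the last step left them, time stands still between calls to the robot, and variables do not carry over. Pictures are saved under pics/ and viewed, at most 10 in all, crops included, and the job is handed in when it is done.

Besides the shell and the picture viewer there is one more tool, called after "Call:" by a JSON object that holds its "fn" and its "kwargs", one argument or row to a line. step_arm: Moves the arm, as the interface text tells. Its arguments: {"type":"object","properties":{"deltas":{"type":"array","items":{"type":"array"}}},"required":["deltas"]}

```bash
mkdir -p pics; python3 - <<'E'
from workcell import *
import cv2,numpy as np
o=get_obs();print(o['t'],o['ee_pos'],o['orientation'],o['width'])
ims=[]
for n in ("top","scene"):
    d=get_image(n);print(n,d['fx'],d['cx'],d['cy'],np.round(d['T'],3).tolist())
    np.save(f'pics/{n}1.npy',d,allow_pickle=True)
    cv2.imwrite(f'pics/{n}1.png',cv2.resize(d['pixels'][:,:,::-1],(800,600),interpolation=cv2.INTER_CUBIC))
E
```

```text
0.0 [ 185.01737926 -596.41186873  221.90362307] [-3.10467461e+00 -4.70380729e-01  3.61719082e-04] 87.8448761697107
top 432.4137898634963 260.1863744442753 188.1952737420307 [[0.017, -0.994, 0.107, 416.095], [-1.0, -0.018, -0.008, -205.576], [0.01, -0.107, -0.994, 1113.725], [0.0, 0.0, 0.0, 1.0]]
scene 464.222237028781 255.4055070694469 183.11634904145527 [[0.751, -0.337, 0.568, -131.719], [-0.66, -0.406, 0.632, -969.805], [0.017, -0.849, -0.528, 699.269], [0.0, 0.0, 0.0, 1.0]]
```

View pics/top1.png

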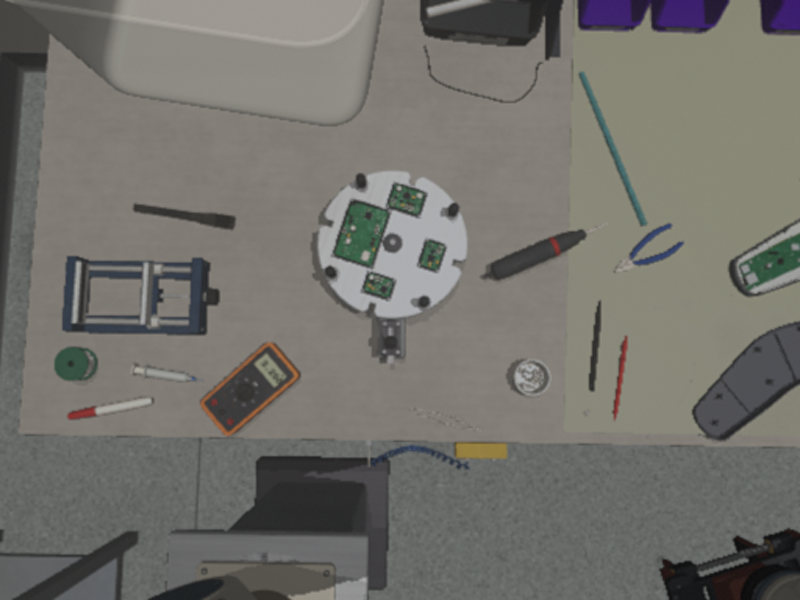

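View pics/scene1.png

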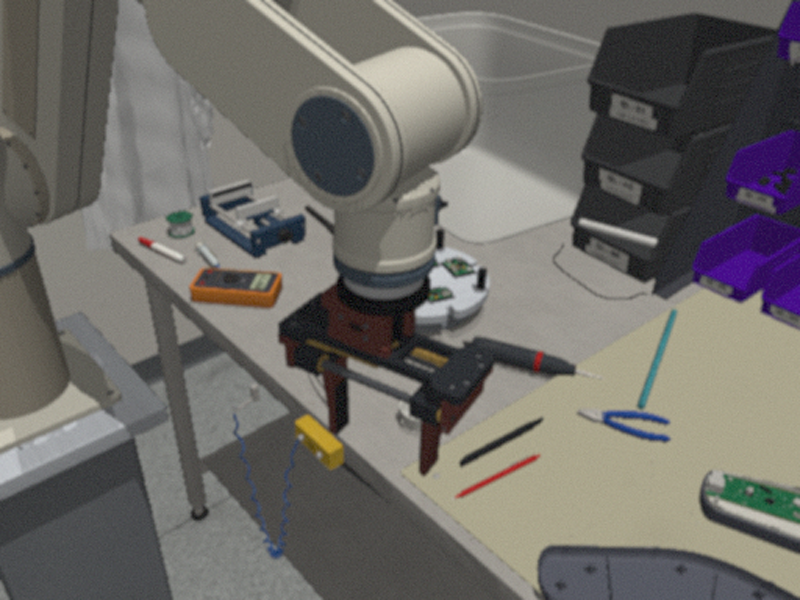

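The top view shows the plate centred near (393,243) in the 800x600 picture. The pegs are at (361,181), (453,210), (423,302) and (330,272). The largest board is left of the axis at (361,233), and the bolt knob is below at about (390,342). The holder therefore needs roughly a quarter turn counter-clockwise. The scene view is mostly blocked by the arm.

```bash
cat > h.py <<'E'
from workcell import *
import cv2,numpy as np
def ray(d,u,v,z):
    T=d['T'];r=T[:3,:3]@np.array([(u-d['cx'])/d['fx'],(v-d['cy'])/d['fy'],1]);o=T[:3,3]
    return (o+r*(z-o[2])/r[2])[:2]
def blobs(m,amin):
    n,l,s,c=cv2.connectedComponentsWithStats(m.astype(np.uint8))
    return [(s[i,4],c[i],s[i,:4]) for i in range(1,n) if s[i,4]>=amin]
def plate(d):
    p=d['pixels'].astype(int);g=p.min(2)
    yy,xx=np.mgrid[:384,:512];reg=(np.hypot(xx-251,yy-156)<75)
    hsv=cv2.cvtColor(d['pixels'],cv2.COLOR_RGB2HSV)
    white=reg&(g>165)
    return reg,white,hsv,p
E
python3 - <<'E'
from h import *
d=np.load('pics/top1.npy',allow_pickle=True).item()
reg,white,hsv,p=plate(d)
print([p[y,x].tolist() for x,y in((235,185),(251,120),(195,155),(270,150),(251,220),(320,180))])
w=((p.min(2)>150)&reg).astype(np.uint8)
cs,_=cv2.findContours(w,cv2.RETR_EXTERNAL,cv2.CHAIN_APPROX_NONE);c=max(cs,key=cv2.contourArea)
h=cv2.convexHull(c)[:,0]
W=np.array([ray(d,*q,50) for q in h]);(cx,cy),r=cv2.minEnclosingCircle(W.astype(np.float32))
A=np.c_[W,np.ones(len(W))];s=np.linalg.lstsq(A,(W**2).sum(1),rcond=None)[0];C=s[:2]/2
print('plate',C,np.sqrt(s[2]+C@C),(cx,cy),r)
dark=(p.max(2)<70)&(np.hypot(np.arange(512)[None]-251,np.arange(384)[:,None]-156)<80)
for a,q,b in blobs(dark,12):
    P=ray(d,*q,80)-C;print('dark',a,q.round(1),b,'r',np.hypot(*P).round(1),'ang',np.degrees(np.arctan2(P[1],P[0])).round(1),(P+C).round(1))
grn=reg&(hsv[...,0]>45)&(hsv[...,0]<90)&(hsv[...,1]>80)
for a,q,b in blobs(grn,60):
    P=ray(d,*q,54)-C;print('green',a,q.round(1),'r',np.hypot(*P).round(1),'ang',np.degrees(np.arctan2(P[1],P[0])).round(1))
cv2.imwrite('pics/crop1.png',cv2.resize(d['pixels'][100:240,190:312,::-1],None,fx=4.2,fy=4.2,interpolation=cv2.INTER_CUBIC))
E
```

```text
[[77, 104, 83], [66, 70, 67], [126, 122, 116], [172, 174, 177], [53, 53, 52], [119, 115, 109]]
plate [ 613.40150159 -190.22592347] 117.97619203932337 (613.5213623046875, -190.1613311767578) 118.46345520019531
dark 42 [230.4 115.4] [228 111   6   9] r 105.8 ang 29.5 [ 705.5 -138.2]
dark 12 [259.7 124.9] [258 123   4   4] r 72.6 ang -15.9 [ 683.2 -210.2]
dark 24 [230.  130.1] [223 128  18   5] r 76.2 ang 43.2 [ 668.9 -138.1]
dark 39 [289.6 133.9] [287 130   6   8] r 105.4 ang -62.3 [ 662.3 -283.5]
dark 17 [257.  134.4] [249 132  17   6] r 48.1 ang -16.7 [ 659.4 -204.1]
dark 12 [235.2 137.3] [234 136   4   4] r 54.2 ang 45.9 [ 651.2 -151.3]
dark 207 [321.9 170.6] [310 161  21  18] r 176.9 ang -103.1 [ 573.4 -362.5]
dark 13 [275.2 164.6] [274 163   4   4] r 65.4 ang -115.0 [ 585.8 -249.5]
dark 38 [211.  173.8] [208 171   7   7] r 108.9 ang 119.0 [560.5 -95. ]
dark 13 [244.9 184.6] [243 183   5   4] r 78.7 ang 170.5 [ 535.8 -177.2]
dark 29 [270.7 192.7] [268 190   6   6] r 107.9 ang -152.8 [ 517.5 -239.6]
dark 82 [248.6 219. ] [244 215  10   9] r 160.1 ang 179.1 [ 453.4 -187.8]
green 510 [230.4 149.6] r 53.0 ang 76.5
```

View pics/crop1.png

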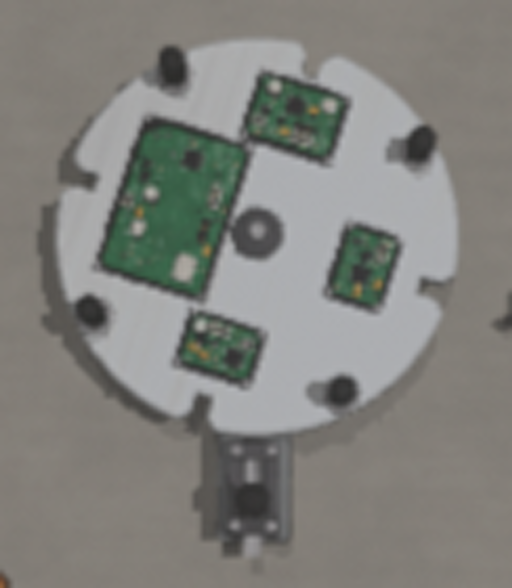

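The crop shows all four pegs, with the largest board at about 74° from the axis. The knob lies on the bolt's line at about 179°, and the measured radii (108 and 160 mm) match the given sizes. I'll close the fingers and go behind the peg at 119°.

```bash
cat >> h.py <<'E'
from scipy.spatial.transform import Rotation as R
C=np.array([613.4,-190.2])
def down(h): # tool x at heading h deg, z down
    h=np.radians(h);return R.from_matrix(np.array([[np.cos(h),np.sin(h),0],[np.sin(h),-np.cos(h),0],[0,0,-1]]))
def rows(poses):
    o=get_obs();p0=np.array(o['ee_pos']);R0=R.from_rotvec(o['orientation'])
    for p,h in poses:
        d=R0.inv().apply(np.array(p)-p0)/300;t=(R0.inv()*down(h)).as_rotvec()/1.5
        print('[[%.3f,%.3f,%.3f],[%.3f,%.3f,%.3f],-1],'%(*d,*t))
def push(th,z):
    a=np.radians(th);u=np.array([np.cos(a),np.sin(a)]);t=np.array([-u[1],u[0]])
    return (*(C+108*u-18*t),z),th-90
E
python3 -c "
from h import *
print(push(100,222));rows([push(100,222),push(100,72)])"
```

```text
((np.float64(612.3725363661912), np.float64(-80.71509547667678), 222), 10)
[[1.870,-1.220,0.002],[-0.001,0.000,0.084],-1],
[[1.870,-1.219,0.502],[-0.001,0.000,0.084],-1],
```

Call:
{"fn": "step_arm", "kwargs": {
  "deltas": [
    [[0.935,-0.61,0],[0,0,0.084],-1],
    [[0.935,-0.61,0],[0,0,0.084],-1],
    [[0.935,-0.61,0],[0,0,0.084],-1],
    [[0.935,-0.61,0],[0,0,0.084],-1],
    [[0.935,-0.61,0],[0,0,0.084],-1],
    [[0.935,-0.61,0],[0,0,0.084],-1],
    [[0.935,-0.61,0],[0,0,0.084],-1],
    [[0.935,-0.61,0],[0,0,0.084],-1],
    [[0.935,-0.61,0],[0,0,0.084],-1],
    [[0.935,-0.61,0],[0,0,0.084],-1]
  ]
}}

```text
t: 0.93
ee_pos: [400.0, -337.2, 222.5]
orientation: [-3.129, -0.281, 0.001]
ft_force: [-0.1, -0.0, 0.4]
width: 24.6
grasp_force: 0.0
```

```bash
python3 -c "
from h import *
o=get_obs();print(o['t'],o['ee_pos'],o['width'],o['ft_force']);rows([push(100,222),push(100,72)])"
```

```text
0.9333 [ 399.97560858 -337.21565415  222.50211021] 24.596909105403668 [-0.1211562  -0.02947129  0.42557605]
[[0.849,-0.715,0.002],[-0.000,0.000,0.003],-1],
[[0.849,-0.715,0.502],[-0.000,0.000,0.003],-1],
```

Call:
{"fn": "step_arm", "kwargs": {
  "deltas": [
    [[0.849,-0.715,0],[0,0,0.003],-1],
    [[0.849,-0.715,0],[0,0,0.003],-1],
    [[0.849,-0.715,0],[0,0,0.003],-1],
    [[0.849,-0.715,0],[0,0,0.003],-1],
    [[0.849,-0.715,0],[0,0,0.003],-1],
    [[0.849,-0.715,0],[0,0,0.003],-1],
    [[0.849,-0.715,0],[0,0,0.003],-1],
    [[0.849,-0.715,0],[0,0,0.003],-1],
    [[0.849,-0.715,0],[0,0,0.003],-1],
    [[0.849,-0.715,0],[0,0,0.003],-1],
    [[0.849,-0.715,0.1],[0,0,0.003],-1],
    [[0.849,-0.715,0.2],[0,0,0.003],-1],
    [[0.849,-0.715,0.3],[0,0,0.003],-1],
    [[0.849,-0.715,0.4],[0,0,0.003],-1],
    [[0.849,-0.715,0.5],[0,0,0.003],-1],
    [[0.849,-0.715,0.5],[0,0,0.003],-1],
    [[0.849,-0.715,0.5],[0,0,0.003],-1]
  ]
}}

```text
t: 2.35
ee_pos: [610.4, -85.3, 71.5]
orientation: [-3.13, -0.264, 0.006]
ft_force: [-0.5, -0.2, 0.5]
width: 0.8
grasp_force: 0.0
```

```bash
python3 -c "
from h import *
d=get_image('wrist');cv2.imwrite('pics/w1.png',d['pixels'][:,:,::-1])
o=get_obs();print(o['t'],o['ee_pos'],o['width'],o['ft_force']);print(push(100,72));rows([push(t,72) for t in (104,108,110,112,114,116,118,120,122,124,127,130,133,136,139,142,145,148,150,151)])"
```

```text
2.4 [612.02832025 -85.1585021   73.22477101] 0.4320399972998711 [-0.03917739 -0.60319834  0.67655824]
((np.float64(612.3725363661912), np.float64(-80.71509547667678), 72), 10)
[[-0.022,-0.018,0.004],[-0.000,0.000,-0.051],-1],
[[-0.047,-0.019,0.004],[-0.000,0.000,-0.097],-1],
[[-0.060,-0.019,0.004],[-0.000,0.000,-0.120],-1],
[[-0.073,-0.019,0.004],[-0.000,0.000,-0.144],-1],
[[-0.085,-0.018,0.004],[-0.000,0.000,-0.167],-1],
[[-0.098,-0.016,0.004],[-0.000,0.000,-0.190],-1],
[[-0.111,-0.015,0.004],[-0.000,0.000,-0.214],-1],
[[-0.123,-0.012,0.004],[-0.000,0.000,-0.237],-1],
[[-0.136,-0.010,0.004],[-0.000,0.000,-0.260],-1],
[[-0.148,-0.007,0.004],[-0.000,0.000,-0.283],-1],
[[-0.166,-0.001,0.004],[-0.000,0.000,-0.318],-1],
[[-0.184,0.005,0.004],[-0.000,0.000,-0.353],-1],
[[-0.202,0.012,0.004],[-0.000,0.000,-0.388],-1],
[[-0.219,0.020,0.004],[-0.000,0.000,-0.423],-1],
[[-0.236,0.030,0.004],[-0.000,0.000,-0.458],-1],
[[-0.252,0.039,0.004],[-0.000,0.000,-0.493],-1],
[[-0.268,0.050,0.004],[-0.000,0.000,-0.528],-1],
[[-0.283,0.062,0.004],[-0.000,0.000,-0.563],-1],
[[-0.293,0.070,0.004],[-0.000,0.000,-0.586],-1],
[[-0.298,0.074,0.004],[-0.000,0.000,-0.597],-1],
```

View pics/w1.png

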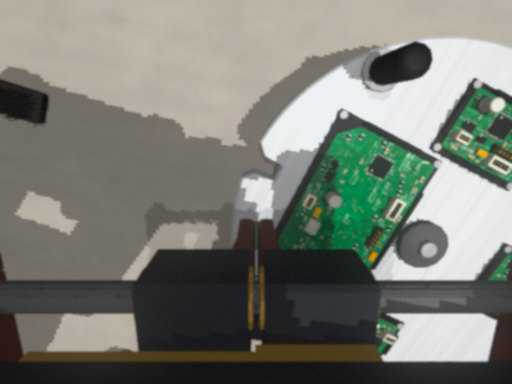

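The wrist view shows the closed fingertips at (258,225), over the rim beside the notch. They are clear of the large board, and the peg to push is on the other side of the gripper. I'll start the arc push.

Call:
{"fn": "step_arm", "kwargs": {
  "deltas": [
    [[-0.022,-0.018,0.004],[0,0,-0.051],-1],
    [[-0.047,-0.019,0.004],[0,0,-0.097],-1],
    [[-0.06,-0.019,0.004],[0,0,-0.12],-1],
    [[-0.073,-0.019,0.004],[0,0,-0.144],-1],
    [[-0.085,-0.018,0.004],[0,0,-0.167],-1],
    [[-0.098,-0.016,0.004],[0,0,-0.19],-1],
    [[-0.111,-0.015,0.004],[0,0,-0.214],-1],
    [[-0.123,-0.012,0.004],[0,0,-0.237],-1],
    [[-0.136,-0.01,0.004],[0,0,-0.26],-1],
    [[-0.148,-0.007,0.004],[0,0,-0.283],-1],
    [[-0.166,-0.001,0.004],[0,0,-0.318],-1],
    [[-0.184,0.005,0.004],[0,0,-0.353],-1],
    [[-0.202,0.012,0.004],[0,0,-0.388],-1],
    [[-0.219,0.02,0.004],[0,0,-0.423],-1],
    [[-0.236,0.03,0.004],[0,0,-0.458],-1],
    [[-0.252,0.039,0.004],[0,0,-0.493],-1],
    [[-0.268,0.05,0.004],[0,0,-0.528],-1],
    [[-0.283,0.062,0.004],[0,0,-0.563],-1],
    [[-0.293,0.07,0.004],[0,0,-0.586],-1],
    [[-0.298,0.074,0.004],[0,0,-0.597],-1]
  ]
}}

```text
t: 4.07
ee_pos: [529.5, -121.8, 74.2]
orientation: [2.703, 1.595, 0.005]
ft_force: [0.7, -0.0, 0.6]
width: 0.6
grasp_force: 0.4
```

```bash
python3 -c "
from h import *
d=get_image('top');cv2.imwrite('pics/t2.png',d['pixels'][60:300,130:380,::-1].repeat(2,0).repeat(2,1))
o=get_obs();print(o['t'],o['ee_pos'],o['ft_force']);print(push(151,72));rows([push(t,72) for t in (153,156,159,162,165,168,171,174,177,180,183,186,189,192,194,196,197,198)])"
```

```text
4.1167 [ 529.24560822 -121.77830002   73.87624685] [-0.43607684 -0.16126511  0.20521036]
((np.float64(527.6676447933793), np.float64(-122.09740628488646), 72), 61)
[[-0.016,-0.006,0.006],[0.003,-0.001,-0.022],-1],
[[-0.035,-0.008,0.006],[0.003,-0.001,-0.057],-1],
[[-0.054,-0.009,0.006],[0.003,-0.000,-0.092],-1],
[[-0.073,-0.009,0.006],[0.003,-0.000,-0.127],-1],
[[-0.092,-0.008,0.006],[0.003,-0.000,-0.162],-1],
[[-0.111,-0.006,0.006],[0.003,-0.000,-0.197],-1],
[[-0.130,-0.003,0.006],[0.003,-0.000,-0.232],-1],
[[-0.149,0.001,0.006],[0.003,-0.000,-0.266],-1],
[[-0.167,0.006,0.006],[0.003,-0.000,-0.301],-1],
[[-0.186,0.012,0.006],[0.003,0.000,-0.336],-1],
[[-0.203,0.018,0.006],[0.003,0.000,-0.371],-1],
[[-0.221,0.026,0.006],[0.003,0.000,-0.406],-1],
[[-0.238,0.035,0.006],[0.003,0.000,-0.441],-1],
[[-0.254,0.044,0.006],[0.003,0.000,-0.476],-1],
[[-0.265,0.051,0.006],[0.003,0.000,-0.499],-1],
[[-0.276,0.058,0.006],[0.003,0.000,-0.522],-1],
[[-0.281,0.062,0.006],[0.003,0.000,-0.534],-1],
[[-0.286,0.066,0.006],[0.003,0.000,-0.546],-1],
```

View pics/t2.png

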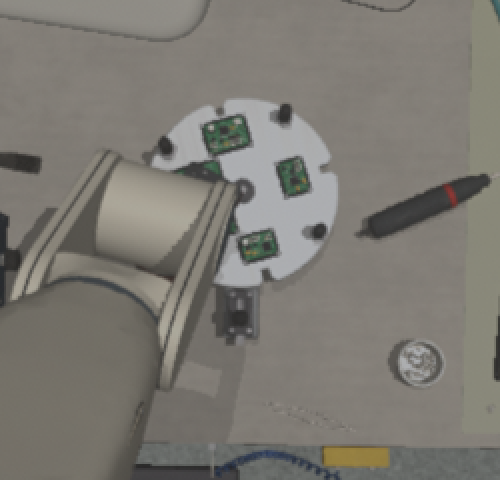

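The picture shows the plate turned by about 30–35° counter-clockwise. The visible pegs are at (165,146), (285,114) and (319,232), and the boards are seated. I'll continue the push.

Call:
{"fn": "step_arm", "kwargs": {
  "deltas": [
    [[-0.016,-0.006,0.006],[0,0,-0.022],-1],
    [[-0.035,-0.008,0.006],[0,0,-0.057],-1],
    [[-0.054,-0.009,0.006],[0,0,-0.092],-1],
    [[-0.073,-0.009,0.006],[0,0,-0.127],-1],
    [[-0.092,-0.008,0.006],[0,0,-0.162],-1],
    [[-0.111,-0.006,0.006],[0,0,-0.197],-1],
    [[-0.13,-0.003,0.006],[0,0,-0.232],-1],
    [[-0.149,0.001,0.006],[0,0,-0.266],-1],
    [[-0.167,0.006,0.006],[0,0,-0.301],-1],
    [[-0.186,0.012,0.006],[0,0,-0.336],-1],
    [[-0.203,0.018,0.006],[0,0,-0.371],-1],
    [[-0.221,0.026,0.006],[0,0,-0.406],-1],
    [[-0.238,0.035,0.006],[0,0,-0.441],-1],
    [[-0.254,0.044,0.006],[0,0,-0.476],-1],
    [[-0.265,0.051,0.006],[0,0,-0.499],-1],
    [[-0.276,0.058,0.006],[0,0,-0.522],-1],
    [[-0.281,0.062,0.006],[0,0,-0.534],-1],
    [[-0.286,0.066,0.006],[0,0,-0.546],-1]
  ]
}}

```text
t: 5.62
ee_pos: [504.4, -205.6, 70.7]
orientation: [1.846, 2.54, 0.001]
ft_force: [-0.3, 1.3, 0.6]
width: 0.5
grasp_force: 0.5
```

```bash
cat >> h.py <<'E'
def pegs(d):
    p=d['pixels'].astype(int);out=[]
    for a,q,b in blobs(p.max(2)<70,15):
        P=ray(d,*q,80)-C;r=np.hypot(*P)
        if a<80 and 98<r<118: out.append((np.degrees(np.arctan2(P[1],P[0])).round(1),r.round(1),int(a),q.round(1).tolist()))
    return out
E
python3 -c "
from h import *
d=get_image('top');cv2.imwrite('pics/t3.png',d['pixels'][60:300,130:380,::-1].repeat(2,0).repeat(2,1))
for q in pegs(d):print(q)
o=get_obs();print(o['t'],o['ee_pos'],o['ft_force']);print(push(198,72));rows([push(t,72) for t in (199,201,203,205,207,209,211,213,215,216,217,217.5,218)])"
```

```text
(np.float64(19.1), np.float64(105.4), 44, [237.7, 112.6])
(np.float64(-73.0), np.float64(105.4), 37, [292.6, 141.2])
(np.float64(109.4), np.float64(108.8), 38, [208.2, 166.8])
5.6667 [ 504.45737345 -205.84800375   70.5152642 ] [-0.12191446  0.48922931  0.97665863]
((np.float64(505.1235903413743), np.float64(-206.45481809918152), 72), 108)
[[-0.009,0.000,-0.005],[0.001,0.001,-0.011],-1],
[[-0.022,-0.001,-0.005],[0.001,0.001,-0.034],-1],
[[-0.034,-0.002,-0.005],[0.001,0.001,-0.057],-1],
[[-0.047,-0.003,-0.005],[0.001,0.001,-0.081],-1],
[[-0.060,-0.004,-0.005],[0.001,0.001,-0.104],-1],
[[-0.072,-0.003,-0.005],[0.001,0.001,-0.127],-1],
[[-0.085,-0.003,-0.005],[0.001,0.001,-0.151],-1],
[[-0.098,-0.002,-0.005],[0.001,0.001,-0.174],-1],
[[-0.110,-0.000,-0.005],[0.001,0.001,-0.197],-1],
[[-0.117,0.000,-0.005],[0.001,0.001,-0.209],-1],
[[-0.123,0.001,-0.005],[0.001,0.001,-0.220],-1],
[[-0.126,0.002,-0.005],[0.001,0.001,-0.226],-1],
[[-0.129,0.003,-0.005],[0.001,0.001,-0.232],-1],
```

Call:
{"fn": "step_arm", "kwargs": {
  "deltas": [
    [[-0.009,0,-0.005],[0,0,-0.011],-1],
    [[-0.022,-0.001,-0.005],[0,0,-0.034],-1],
    [[-0.034,-0.002,-0.005],[0,0,-0.057],-1],
    [[-0.047,-0.003,-0.005],[0,0,-0.081],-1],
    [[-0.06,-0.004,-0.005],[0,0,-0.104],-1],
    [[-0.072,-0.003,-0.005],[0,0,-0.127],-1],
    [[-0.085,-0.003,-0.005],[0,0,-0.151],-1],
    [[-0.098,-0.002,-0.005],[0,0,-0.174],-1],
    [[-0.11,0,-0.005],[0,0,-0.197],-1],
    [[-0.117,0,-0.005],[0,0,-0.209],-1],
    [[-0.123,0.001,-0.005],[0,0,-0.22],-1],
    [[-0.129,0.003,-0.005],[0,0,-0.232],-1],
    [[-0.135,0.004,-0.005],[0,0,-0.243],-1],
    [[-0.138,0.005,-0.005],[0,0,-0.249],-1],
    [[-0.141,0.006,-0.005],[0,0,-0.255],-1],
    [[-0.141,0.006,-0.005],[0,0,-0.255],-1]
  ]
}}

```text
t: 7.0
ee_pos: [518.7, -245.0, 71.2]
orientation: [1.329, 2.847, -0.0]
ft_force: [-0.0, -0.6, -1.0]
width: 0.6
grasp_force: 0.2
```

```bash
python3 -c "
from h import *
d=get_image('top');cv2.imwrite('pics/t4.png',d['pixels'][60:300,130:380,::-1].repeat(2,0).repeat(2,1))
for q in pegs(d):print(q)
o=get_obs();print(o['t'],o['ee_pos'],o['ft_force']);print(push(220,72));rows([push(t,72) for t in (221,222,223,224,225)]+[push(205,72),push(205,222)])"
```

```text
(np.float64(40.9), np.float64(105.5), 42, [223.3, 120.2])
(np.float64(-50.7), np.float64(105.2), 38, [284.8, 126.7])
(np.float64(130.8), np.float64(108.7), 45, [216.2, 181.4])
7.05 [ 518.77271356 -244.9493845    71.16870332] [ 0.34124149 -0.30818108  1.0191648 ]
((np.float64(519.0970231687927), np.float64(-245.83226187000463), 72), 130)
[[-0.009,-0.002,-0.003],[0.000,0.000,-0.013],-1],
[[-0.016,-0.003,-0.003],[0.000,0.000,-0.024],-1],
[[-0.022,-0.004,-0.003],[0.000,0.000,-0.036],-1],
[[-0.028,-0.004,-0.003],[0.000,0.000,-0.048],-1],
[[-0.035,-0.005,-0.003],[0.000,0.000,-0.059],-1],
[[0.088,0.027,-0.003],[0.000,0.000,0.173],-1],
[[0.088,0.027,-0.503],[0.000,0.000,0.173],-1],
```

View pics/t4.png

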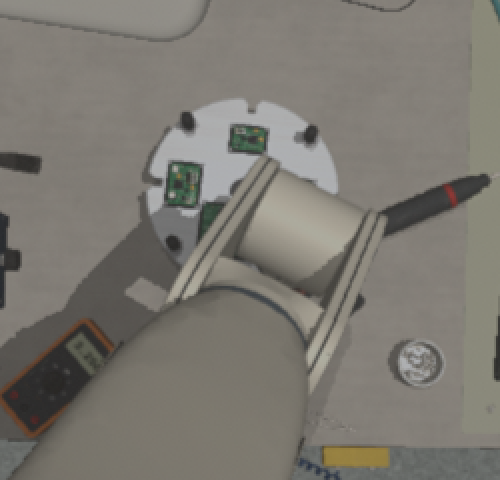

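The picture shows pegs at (187,121), (310,133) and (173,243). The boards are seated and the large board is nearly at the front. About 4° remains, so I'll nudge, back off, rise and look.

Call:
{"fn": "step_arm", "kwargs": {
  "deltas": [
    [[-0.009,-0.002,-0.003],[0,0,-0.013],-1],
    [[-0.016,-0.003,-0.003],[0,0,-0.024],-1],
    [[-0.022,-0.004,-0.003],[0,0,-0.036],-1],
    [[-0.026,-0.004,-0.003],[0,0,-0.043],-1],
    [[-0.028,-0.004,-0.003],[0,0,-0.048],-1],
    [[-0.028,-0.004,-0.003],[0,0,-0.048],-1],
    [[-0.028,-0.004,-0.003],[0,0,-0.048],-1],
    [[0.0,0.005,-0.003],[0,0,0.0],-1],
    [[0.05,0.018,-0.003],[0,0,0.08],-1],
    [[0.088,0.027,-0.003],[0,0,0.173],-1],
    [[0.088,0.027,-0.12],[0,0,0.173],-1],
    [[0.088,0.027,-0.25],[0,0,0.173],-1],
    [[0.088,0.027,-0.38],[0,0,0.173],-1],
    [[0.088,0.027,-0.5],[0,0,0.173],-1],
    [[0.088,0.027,-0.5],[0,0,0.173],-1]
  ]
}}

```text
t: 8.3
ee_pos: [511.9, -221.1, 228.7]
orientation: [1.68, 2.639, 0.003]
ft_force: [1.8, -0.5, 0.9]
width: 0.9
grasp_force: 0.0
```

```bash
python3 -c "
from h import *
for q in pegs(get_image('top')):print(q)
print(get_obs()['t'])
rows([((405,-60,222),90)])"
```

```text
(np.float64(45.3), np.float64(106.3), 42, [220.6, 122.2])
(np.float64(-46.4), np.float64(104.7), 41, [282.5, 124.4])
8.35
[[0.634,-0.092,0.007],[0.005,0.004,0.291],-1],
```

```bash
python3 -c "
from h import *
rows([((415,-188.5,222),180),((415,-188.5,69),180)])"
```

```text
[[0.232,-0.243,0.009],[0.001,0.006,-0.756],-1],
[[0.235,-0.246,0.519],[0.001,0.006,-0.756],-1],
```

Call:
{"fn": "step_arm", "kwargs": {
  "deltas": [
    [[0.232,-0.243,0],[0,0,-0.756],-1],
    [[0.232,-0.243,0],[0,0,-0.756],-1],
    [[0.232,-0.243,0],[0,0,-0.756],-1],
    [[0.232,-0.243,0],[0,0,-0.756],-1],
    [[0.232,-0.243,0],[0,0,-0.756],-1],
    [[0.232,-0.243,0],[0,0,-0.756],-1],
    [[0.232,-0.243,0],[0,0,-0.756],-1],
    [[0.232,-0.243,0],[0,0,-0.756],-1],
    [[0.232,-0.243,0],[0,0,-0.756],-1],
    [[0.232,-0.243,0],[0,0,-0.756],-1],
    [[0.232,-0.243,0],[0,0,-0.756],-1],
    [[0.232,-0.243,0],[0,0,-0.756],-1]
  ]
}}

```text
t: 9.35
ee_pos: [412.1, -187.1, 220.6]
orientation: [-0.005, -3.141, -0.001]
ft_force: [-0.1, 0.3, 0.0]
width: 0.5
grasp_force: 0.0
```

```bash
python3 -c "
from h import *
d=get_image('top');print(pegs(d))
w=get_image('wrist')['pixels'][:,:,::-1];t=cv2.resize(d['pixels'][100:240,190:312,::-1],None,fx=2.74,fy=2.74,interpolation=2)
im=np.zeros((384,850,3),np.uint8);im[:,:512]=w;im[:t.shape[0],514:514+t.shape[1]]=t[:384];cv2.imwrite('pics/m5.png',im[:,:800])
o=get_obs();print(o['t'],o['ee_pos'],o['orientation'])
rows([((415,-188.5,222),180),((415,-188.5,69),180)])"
```

```text
[(np.float64(45.3), np.float64(106.1), 43, [220.7, 122.3]), (np.float64(-46.4), np.float64(104.7), 41, [282.5, 124.4]), (np.float64(134.5), np.float64(109.1), 34, [217.9, 183.6]), (np.float64(-137.3), np.float64(107.6), 32, [280.6, 185.8])]
9.45 [ 412.27657234 -187.12778068  220.84475035] [-3.32689747e-03 -3.14113395e+00 -3.91577079e-04]
[[-0.009,-0.005,-0.004],[0.000,-0.000,-0.001],-1],
[[-0.009,-0.005,0.506],[0.000,-0.000,-0.001],-1],
```

View pics/m5.png

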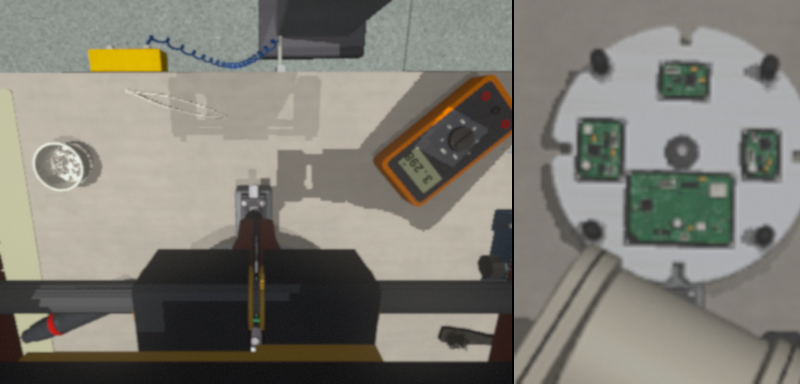

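The left part is the wrist view: fingertips at (256,215) in line with the guide at (254,205), and the multimeter well clear to the right. The right part is the top view: the large board faces front with its notch at (679,268), in line with the bolt. The averaged peg angles put the notch at 179.0°, which matches the bolt line. I'll go down in front of the knob.

Call:
{"fn": "step_arm", "kwargs": {
  "deltas": [
    [[0,-0.005,0.12],[0,0,0],-1],
    [[0,-0.005,0.24],[0,0,0],-1],
    [[0,-0.005,0.36],[0,0,0],-1],
    [[0,-0.005,0.46],[0,0,0],-1],
    [[0,-0.005,0.506],[0,0,0],-1],
    [[0,-0.005,0.506],[0,0,0],-1],
    [[0,-0.005,0.506],[0,0,0],-1]
  ]
}}

```text
t: 10.03
ee_pos: [412.1, -188.5, 68.9]
orientation: [-0.001, -3.14, -0.001]
ft_force: [0.1, -0.2, 0.2]
width: 0.5
grasp_force: 0.0
```

```bash
python3 -c "
from h import *
o=get_obs();print(o['t'],o['ee_pos'],o['ft_force'])
rows([((x,-188.5,70),180) for x in (428,433,440,445)])"
```

```text
10.0333 [ 412.05212236 -188.52707491   68.92741889] [ 0.10404518 -0.21491061  0.1754044 ]
[[-0.053,0.000,-0.004],[0.001,-0.001,-0.001],-1],
[[-0.070,0.000,-0.004],[0.001,-0.001,-0.001],-1],
[[-0.093,0.000,-0.004],[0.001,-0.001,-0.001],-1],
[[-0.110,0.000,-0.004],[0.001,-0.001,-0.001],-1],
```

Call:
{"fn": "step_arm", "kwargs": {
  "deltas": [
    [[-0.03,0,-0.004],[0,0,0],-1],
    [[-0.05,0,-0.004],[0,0,0],-1],
    [[-0.06,0,-0.004],[0,0,0],-1],
    [[-0.067,0,-0.004],[0,0,0],-1],
    [[-0.074,0,-0.004],[0,0,0],-1],
    [[-0.081,0,-0.004],[0,0,0],-1],
    [[-0.088,0,-0.004],[0,0,0],-1],
    [[-0.095,0,-0.004],[0,0,0],-1],
    [[-0.102,0,-0.004],[0,0,0],-1],
    [[-0.109,0,-0.004],[0,0,0],-1]
  ]
}}

```text
t: 10.87
ee_pos: [444.9, -188.6, 70.5]
orientation: [0.0, -3.141, -0.0]
ft_force: [-2.4, -0.1, 2.7]
width: 0.5
grasp_force: 1.3
```

Call:
{"fn": "step_arm", "kwargs": {
  "deltas": [
    [[-0.006,0,0],[0,0,0],-1],
    [[-0.012,0,0],[0,0,0],-1],
    [[-0.018,0,0],[0,0,0],-1],
    [[-0.02,0,0],[0,0,0],-1]
  ]
}}

```text
t: 11.2
ee_pos: [451.2, -188.6, 70.5]
orientation: [0.0, -3.141, -0.0]
ft_force: [-4.0, 0.3, 1.9]
width: 0.2
grasp_force: 1.5
```

Call:
{"fn": "step_arm", "kwargs": {
  "deltas": [
    [[-0.004,0,0],[0,0,0],-1],
    [[-0.007,0,0],[0,0,0],-1],
    [[-0.007,0,0],[0,0,0],-1]
  ]
}}

```text
t: 11.45
ee_pos: [453.3, -188.6, 70.5]
orientation: [0.0, -3.142, -0.0]
ft_force: [-2.7, 0.5, 1.5]
width: 0.6
grasp_force: 1.1
```

Still about 3 N, so it isn't at the stop yet. I'll go on in 1 mm steps.

Call:
{"fn": "step_arm", "kwargs": {
  "deltas": [
    [[-0.003,0,0],[0,0,0],-1],
    [[-0.004,0,0],[0,0,0],-1],
    [[-0.004,0,0],[0,0,0],-1]
  ]
}}

```text
t: 11.7
ee_pos: [454.4, -188.6, 70.5]
orientation: [0.0, -3.141, -0.0]
ft_force: [-2.4, 0.2, 0.6]
width: 0.5
grasp_force: 1.3
```

Call:
{"fn": "step_arm", "kwargs": {
  "deltas": [
    [[-0.003,0,0],[0,0,0],-1],
    [[-0.004,0,0],[0,0,0],-1],
    [[-0.004,0,0],[0,0,0],-1]
  ]
}}

```text
t: 11.95
ee_pos: [454.6, -188.6, 70.4]
orientation: [0.001, -3.14, -0.001]
ft_force: [-6.1, -0.7, 3.5]
width: 0.3
grasp_force: 3.1
```

Call:
{"fn": "step_arm", "kwargs": {
  "deltas": [
    [[-0.003,0,0],[0,0,0],-1],
    [[-0.003,0,0],[0,0,0],-1]
  ]
}}

```text
t: 12.12
ee_pos: [454.8, -188.5, 70.4]
orientation: [0.001, -3.138, -0.001]
ft_force: [-9.2, -1.9, 5.9]
width: 0.6
grasp_force: 4.7
```

The force is rising with almost no travel, so the bolt is at its firm stop. I'll back off, rise and move aside to check.

Call:
{"fn": "step_arm", "kwargs": {
  "deltas": [
    [[0.03,0,0],[0,0,0],-1],
    [[0.1,0,0],[0,0,0],-1],
    [[0.13,0,0],[0,0,0],-1],
    [[0.13,0,-0.13],[0,0,0],-1],
    [[0.13,0,-0.26],[0,0,0],-1],
    [[0.13,0,-0.4],[0,0,0],-1],
    [[0.13,0,-0.5],[0,0,0],-1],
    [[0.13,-0.12,-0.5],[0,0,0],-1],
    [[0.1,-0.25,-0.5],[0,0,0],-1],
    [[0.1,-0.4,-0.5],[0,0,0],-1],
    [[0.1,-0.55,-0.5],[0,0,0],-1],
    [[0.1,-0.7,-0.5],[0,0,0],-1],
    [[0.1,-0.8,-0.5],[0,0,0],-1],
    [[0.1,-0.9,-0.5],[0,0,0],-1],
    [[0.1,-0.9,-0.5],[0,0,0],-1],
    [[0.1,-0.9,-0.5],[0,0,0],-1]
  ]
}}

```text
t: 13.45
ee_pos: [426.3, -460.1, 220.2]
orientation: [0.004, 3.141, -0.0]
ft_force: [-0.9, 0.0, 0.1]
width: 0.4
grasp_force: 0.0
```

```bash
python3 -c "
from h import *
d=get_image('top');print(pegs(d))
for a,q,b in blobs(d['pixels'].max(2)<70,15):
    if abs(q[0]-249)<8 and 195<q[1]<235: P=ray(d,*q,80);print('knob',a,q,P,np.hypot(*(P-C)))
cv2.imwrite('pics/t6.png',cv2.resize(d['pixels'][100:240,190:312,::-1],None,fx=4,fy=4,interpolation=2))
o=get_obs();print(o['t'],o['ee_pos'])"
```

```text
[(np.float64(45.8), np.float64(106.0), 37, [220.4, 122.5]), (np.float64(-45.7), np.float64(105.0), 38, [282.3, 123.9]), (np.float64(135.2), np.float64(109.5), 32, [218.2, 184.2]), (np.float64(-136.5), np.float64(107.7), 29, [281.1, 185.5])]
knob 71 [249.15492958 210.95774648] [ 472.5648428  -188.67214339] 140.8434444720741
knob 95 [251.05263158 224.16842105] [ 441.17042308 -193.81906039] 172.2675963855472
13.5 [ 426.25671311 -458.60872762  220.15263696]
```

View pics/t6.png

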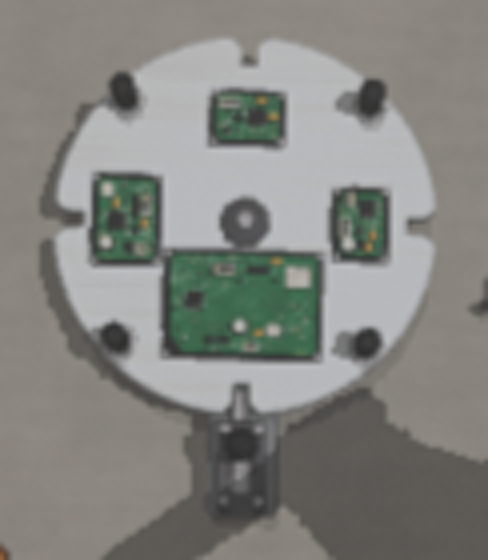

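The picture shows the bolt nose in the large board's notch at (241,400) and the knob at (240,443). The knob measures 140.8 mm from the axis (home is 140), and all four boards are seated.

```bash
python3 -c "
from workcell import *
print(close_job())"
```

```text
the job is handed in; nothing more can be done
None
```

The holder is turned with the largest board facing front, the bolt is pushed home in its notch (knob measured 140.8 mm from the axis, 140 mm being fully home), all four boards look seated, and the job is handed in at about 13.5 s; no verdict was returned.

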